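# Reset the popped overload trips of the blast cabinet in start-up order

## Robot

A 6-joint arm with a two-finger parallel gripper is mounted at the origin on the work surface. World frame = base frame: x ahead of the robot, y to its left, z up, the work surface at z = 0. Lengths are in m, angles in rad, forces in N, time in s.
With the tool pointing down it reaches from about 0.35 to 0.975 m from the base axis. Payload 4.9 kg.
Tool frame: the origin (TCP) lies at the very end of the fingers, on their centre line; the grasp point (between the pads) lies 19 mm behind it; z points along the fingers, y is the line along which they close (so a half turn about z gives the same grasp; the last joint's range is limited). The gripper opens to 85 mm and grips with 20 to 120 N. Pads are 22 mm wide; open, the fingers measure 114 mm over their backs; the gripper's body (76 mm by 85 mm) begins 54 mm behind the grasp point. The pads swing forward as they close: fully open they stand 13 mm farther back than shut.
Start: joints at [-1.233, 0.053, 1.613, -0, 1.476, -0.119], TCP at [0.276, -0.561, 0.231] pointing down, gripper open.
Joint ranges: [-3.01, 3.01], [-1.01, 2.22], [0.06, 2.58], [-1.02, 4.17], [0.09, 2.62], [-3.14, 3.14]. Speed limits (rad/s): [2.57, 2.57, 3.14, 3.14, 3.14, 3.14].

## Interface

Orientations are given as a unit quaternion [w, x, y, z].
In Python, from plant import manip gives the robot as it stands.
- The arm moves only by the shell command python3 -m pendant 'ROWS'. ROWS is JSON, a list of rows, each a list of 3 entries, a list of its own where there are three numbers: the opening, from 0 (shut) to 1 (fully open), then the shift along the tool's x, y, z in units of 12 cm (1.0 is 12 cm), then the turn about the tool's z in units of pi rad (1.0 is pi rad). In form: [[gripper, [dx, dy, dz], roll], ...]. A call has 1 to 10 rows; each row is the pose to reach, as a shift and turn from the pose commanded when the call began, along the tool's axes at that moment, turning the shorter way round; what a row does not reach only later rows make up. A row lasts 1/10 s, in which the tool goes at most 50 mm and 8.59 degrees, less where a joint would pass 70% of its speed; a pose out of reach is approached as far as the arm can. A call with a number of a shift or a turn outside -1 to 1 is refused whole. A call with a gripper value outside its range is refused whole. The fingers move at their own pace and stop on an object; the grip force is fixed at half the most. Time passes only in rows, so rows that repeat a pose let the fingers close. It gives the time, the measured TCP pose, the force, the opening and the grip force at its end, in the units of the state.
- manip.state(): the state, without advancing time (a new reading comes with each control period).
- manip.grab_frame(name): name is "side" or "top"; returns a dict with "img" (480x640x3 uint8, red, green, blue), "fx", "fy", "cx", "cy" (pixels), "eye" and "rotation" of the camera in the world. Camera axes: x right, y down, z forward; pixel columns grow to the right and rows downward; lengths in m; the calibration is good to about 2 mm. A picture is of the moment at which its call begins. There is no depth.
- manip.job_done(): hands the job in; it is judged then, once.
The state is a dict: "time": time; "joint_pos": joint angles; "joint_vel": joint speeds; "joint_efforts": joint torques, N m; "tool_pos": TCP position; "tool_rot": TCP orientation; "contact_force": force on the tool from outside, world axes, zero at the start; "ft_torque": the same for the moment, N m; "gripper_width": opening from 0.0 (shut) to 1.0 (fully open); "grasp_force": force on a finger pad.
Only numpy, scipy, OpenCV 4.12 (cv2) and the standard library are available. Lean on these libraries where they do the work, as an engineer would, in place of code of your own. Each camera call takes 0.05 s, during which the arm holds its last target. There are 200 camera calls.

## Task

The three overload trips have popped out: reset them in start-up order, pressing each one lightly down with the fingertips until it is fully in, where it stays: first the slim plunger on the tall narrow box, then the mushroom head on the wide low box, last the slanting paddle at its raised end. Only press: do not lift, tip or shove the loose boxes, leave the spare box with the square button alone, and do not disturb the other things on the bench.

Things in the scene. Friction and masses are not known exactly. Their poses are not given: they have to be found in the camera images.
- tall_box: Tall narrow switch box of grey-painted metal, 70 (x) x 60 (y) x 100 mm high, with a slim round black plunger standing up from a steel collar (30 mm across, top at 108 mm) at the middle of its top. A 22 mm thick conduit hub sticks out 12 mm at +x. Its yaw at the start lies within 0.5 rad of 0. Weighs about 0.9 kg, loose on the bench. Origin: centre of its underside; z up. 
- plunger_top (a point): Centre of the flat top of the slim plunger (18 mm across) on the tall box, 122 mm above the bench when fully out; it moves with the plunger.
- plunger (a joint): How far the plunger is pressed down, m: 0 = popped out, 0.010 = fully in (its stop; it then still stands 4 mm above the collar). No return spring: it slides against about 3.5 N of friction and stays where it is left.
- wide_box: Wide low switch box of grey-painted metal, 110 (x) x 80 (y) x 55 mm high, with a domed black mushroom head on a stem over a flat steel collar (52 mm across, top at 61 mm) at the middle of its top. A 22 mm thick conduit hub sticks out 12 mm at +x. Its yaw at the start lies within 0.5 rad of 0. Weighs about 0.9 kg, loose on the bench. Origin: centre of its underside; z up. 
- mushroom_top (a point): Centre of the top of the mushroom head (44 mm across, flat over its middle 24 mm) on the wide box, 85 mm above the bench when fully out; it moves with the head.
- mushroom (a joint): How far the mushroom head is pressed down, m: 0 = popped out, 0.010 = fully in (its stop). No return spring: about 3.5 N of friction, stays where it is left.
- paddle_box: Middle-sized switch box of grey-painted metal, 100 (x) x 70 (y) x 65 mm high, with a flat black paddle on its top, hinged at its far (+x) end between two steel ears, its free (-x) end sticking up at a slant. A 22 mm thick conduit hub sticks out 12 mm at +x. Its yaw at the start lies within 0.5 rad of 0. Weighs about 0.9 kg, loose on the bench. Origin: centre of its underside; z up. 
- paddle_end (a point): Point to press: on the paddle's upper face, on its centre line, 52 mm from the hinge and 13 mm from the free end (the paddle is 65 long, 44 wide, 5 mm thick). About 95 mm above the bench when fully up, 77 mm when flat; it moves with the paddle.
- paddle (a joint): Paddle angle, rad: 0 = free end fully up (slanting 20 degrees), 0.35 = lying level, at its stop. No return spring: about 3 N at the pressing point moves it; it stays where it is left.
- spare_box: Spare switch box of grey-painted metal, 80 x 80 x 75 mm high, with a square black button in a steel frame on its top. A 22 mm thick conduit hub sticks out 12 mm at +x. To be left alone. Its yaw at the start lies within 0.5 rad of 0. Weighs about 0.9 kg, loose on the bench. Origin: centre of its underside; z up. 
- square (a joint): How far the spare box's square button (28 x 28 mm, top 97 mm above the bench) is pressed down, m: 0 = out, 0.010 = in. Slides against about 3.5 N of friction.
- bearing: Steel bearing ring lying flat, 52 mm across, 15 mm high; origin at the centre of its underside. Not to be disturbed.
- grease_jar: Small grey closed jar, 46 mm across, 55 mm high; origin at the centre of its underside. Not to be disturbed.
- pulley: Aluminium belt pulley lying flat, 64 mm across, 34 mm high; origin at the centre of its underside. Not to be disturbed.
- wrench: Steel wrench lying flat on the bench, 170 mm long along its x; origin at the middle of its underside. Not to be disturbed.
- screwdriver: Screwdriver lying on the bench, 190 mm long along its x; origin at the middle of its underside. Not to be disturbed.
- oil_bottle: White oil bottle, 60 mm across, 130 mm high; origin at the centre of its underside. Not to be disturbed.
- mug: Steel mug, 72 mm across, 75 mm high, with its handle at its +y; origin at the centre of its underside. Not to be disturbed.

How it is judged:
By the outcome, as a careful person would: the job done as asked, in the order asked, and still so for the second after the job is handed in, with the robot touching nothing.
It also fails if it takes over 58 s, if anything falls off the work surface, if the arm or the gripper's body presses on something with over 40 N, if the wrist force passes 120 N, or if a joint passes its speed limit or range.

## Working session

There is one attempt and no reset: what is moved stays moved. The work goes in short steps, Python scripts to look and compute and a shell command to move; the robot and the scene stay as the last step left them, time stands still between calls to the robot, and variables do not carry over. Pictures are saved under pics/ and viewed, at most 10 in all, crops included, and the job is handed in when it is done.

```bash
mkdir -p pics
python3 - <<'E'
from plant import manip
import cv2,numpy as np,pickle
d={}
for n in("top","side"):
    f=manip.grab_frame(n); d[n]=f; cv2.imwrite(f"pics/{n}0.png",f["img"][:,:,::-1]); print(n,f["fx"],f["fy"],f["cx"],f["cy"],f["eye"],np.round(f["rotation"],3).tolist())
pickle.dump(d,open("f0.pkl","wb"))
s=manip.state();print(s["time"],s["tool_pos"],s["tool_rot"])
E
```

```text
top 433.15631886459386 433.15631886459386 316.9871051232068 240.81887638845836 [0.44372349 0.03639315 0.92723023] [0.07, -0.701, 0.707, -0.063]
side 492.8755113188476 492.8755113188476 332.60427173094945 245.13208848318024 [0.1700159  0.67805045 0.58636934] [0.143, -0.261, 0.828, -0.475]
0.1 [ 0.27546214 -0.56039516  0.23018778] [-9.21300901e-04  9.74038146e-01  2.26382049e-01 -9.13208132e-05]
```

View pics/top0.png

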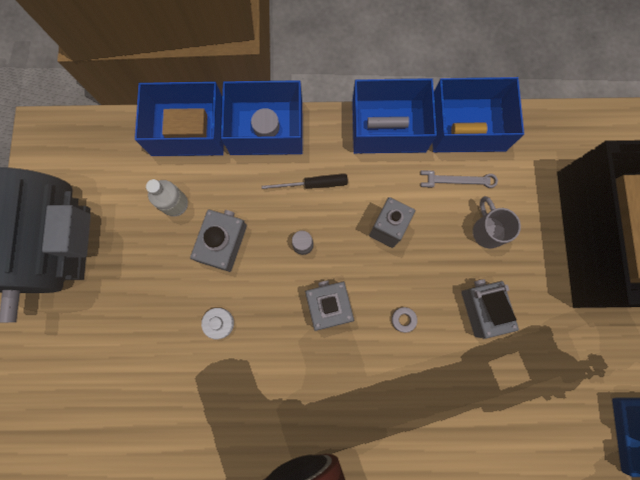

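View pics/side0.png

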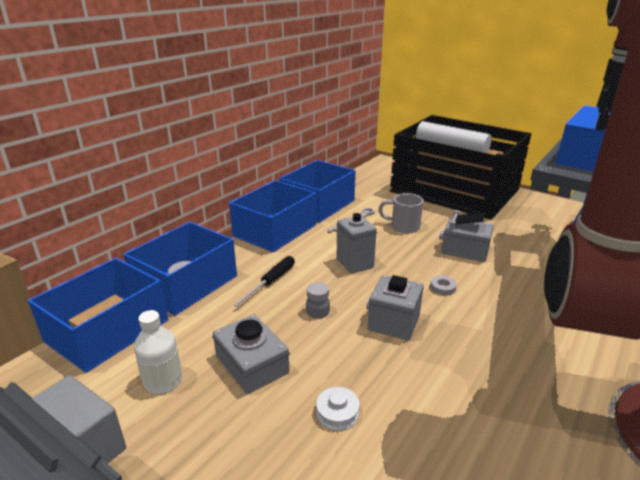

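The top view shows the plunger at about (396,216), the mushroom at (214,237), the paddle at (494,308) with its free end towards the bottom of the image, and the spare at (330,305). The side view confirms each one: plunger (356,217), mushroom (249,330), paddle (468,220).

```bash
cat > h.py <<'E'
import numpy as np,cv2
from scipy.spatial.transform import Rotation as R
def ray(f,u,v):
    q=f["rotation"]; M=R.from_quat([q[1],q[2],q[3],q[0]]).as_matrix() if np.size(q)==4 else np.array(q)
    return np.array(f["eye"]),M@np.array([(u-f["cx"])/f["fx"],(v-f["cy"])/f["fy"],1])
def onz(f,p,z):
    e,d=ray(f,*p); return e+d*(z-e[2])/d[2]
def tri(fa,a,fb,b):
    ea,da=ray(fa,*a); eb,db=ray(fb,*b)
    s=np.linalg.lstsq(np.c_[da,-db],eb-ea,rcond=None)[0]
    A=ea+s[0]*da;B=eb+s[1]*db; return (A+B)/2,np.linalg.norm(A-B)
def dark(f,c,r,th):
    x0,y0=c[0]-r,c[1]-r
    m=(f["img"][y0:c[1]+r,x0:c[0]+r].max(2)<th).astype(np.uint8)
    n,l,s,ce=cv2.connectedComponentsWithStats(m)
    if n<2:return None
    i=1+np.argmax(s[1:,4]); cn=cv2.findContours((l==i).astype(np.uint8),0,2)[0][0]
    return ce[i]+[x0,y0],s[i],cn.reshape(-1,2)+[x0,y0]
E
python3 - <<'E'
import pickle,numpy as np,cv2
from h import *
d=pickle.load(open("f0.pkl","rb"));T,S=d["top"],d["side"]
for n,ct,cs,rt,rs,z in(("pl",(396,216),(356,217),8,8,.122),("mu",(214,237),(249,329),16,18,.083),("sq",(330,305),(398,283),14,14,.097),("pad",(494,308),(468,220),26,20,.088)):
    a=dark(T,ct,rt,45);b=dark(S,cs,rs,45)
    print(n,a[0],a[1],b[0],b[1],onz(T,a[0],z).round(4),[np.round(x,4) for x in tri(T,a[0],S,b[0])])
a=dark(T,(494,308),26,45)
q=cv2.boxPoints(cv2.minAreaRect(a[2].astype(np.float32)));print(q, [cv2.approxPolyDP(a[2].astype(np.int32),3,True).reshape(-1,2).tolist()])
h=lambda im,c,r:cv2.resize(im[c[1]-r:c[1]+r,c[0]-r:c[0]+r],(380,380),interpolation=2)[:,:,::-1]
cv2.imwrite("pics/c1.png",np.vstack([np.hstack([h(T["img"],(396,216),24),h(T["img"],(494,308),32)]) ,np.hstack([h(S["img"],(356,217),24),h(S["img"],(468,228),32)])])[::1,:][:, :])
im=cv2.imread("pics/c1.png");cv2.imwrite("pics/c1.png",cv2.resize(im,(600,600)))
E
```

```text
pl [393.625 218.625] [4 8 5 5 8] [356.43243243 217.24324324] [ 6  5  6  7 37] [ 0.6383 -0.1023  0.122 ] [array([ 0.641 , -0.102 ,  0.1188]), np.float64(0.0041)]
mu [218.26666667 240.63333333] [11 10 15 16 30] [248.13368984 329.9144385 ] [  5  10  26  19 374] [0.6067 0.241  0.083 ] [array([0.6155, 0.2484, 0.0697]), np.float64(0.0142)]Traceback (most recent call last):
  File "<stdin>", line 6, in <module>
TypeError: 'NoneType' object is not subscriptable
```

Run:
```python
import pickle,numpy as np,cv2
from h import *
d=pickle.load(open("f0.pkl","rb"));T,S=d["top"],d["side"]
print(T["img"][207:227,386:406].max(2))
for n,ct,cs,rt,rs,z,tt,ts in(("pl",(396,216),(356,217),9,8,.122,70,45),("mu",(214,237),(249,329),16,18,.083,70,45),("sq",(330,305),(398,283),14,14,.097,70,45),("pad",(494,308),(468,220),28,20,.088,70,45)):
    a=dark(T,ct,rt,tt);b=dark(S,cs,rs,ts)
    print(n,a[0].round(1),a[1]);
    print("  ",b[0].round(1),b[1],onz(T,a[0],z).round(4),[np.round(x,4) for x in tri(T,a[0],S,b[0])])
a=dark(T,(494,308),28,70)
print(cv2.boxPoints(cv2.minAreaRect(a[2].astype(np.float32))).tolist(), cv2.approxPolyDP(a[2].astype(np.int32),3,True).reshape(-1,2).tolist())
h=lambda im,c,r:cv2.resize(im[c[1]-r:c[1]+r,c[0]-r:c[0]+r],(300,300),interpolation=0)[:,:,::-1]
cv2.imwrite("pics/c1.png",np.vstack([np.hstack([h(T["img"],(396,216),24),h(T["img"],(494,308),32)]) ,np.hstack([h(S["img"],(356,217),24),h(S["img"],(468,228),32)])]))
```

```text
[[112 112 110 111 112 111 111 112 112 112 111 111 112 111 113 112 112 112
  113 114]
 [111 111 112 111 111 110 112 111 111 111 111 111 111 112 111 112 110 111
  111 110]
 [112 112 113 111 112 111 114 110 112 121 123 119 113 110 110 111 111 110
  111 112]
 [113 113 111 100  97 116 129 126 127 114 107 112 119 123 113 111 110 110
  111 109]
 [111 110 100  94 112 129 132 116  93  75  67  74  84 112 121 114 111 110
  110 110]
 [110 100  87 108 129 117  97  77  54  48  47  48  49  75 112 122 112 111
  110 110]
 [100  82  96 122 121  91  62  50  49  47  48  47  47  50  82 115 120 109
  110 110]
 [ 94  81 109 118  99  74  50  48  48  47  49  48  47  48  55 105 125 113
  109 108]
 [ 94  81 113 113  87  64  47  49  51  48  50  49  48  48  54 104 129 117
  111 111]
 [ 94  86 116 114  82  61  43  48  51  49  50  49  50  50  56 105 131 122
  112 111]
 [ 83  88 118 115  88  66  42  48  51  51  51  51  49  50  70 113 133 123
  113 112]
 [ 90  83 114 114  90  72  45  42  47  52  51  51  50  58  91 122 131 120
  111 112]
 [ 97  77 100 121 106  80  56  42  44  45  49  46  49  84 112 125 124 112
  109 
[... 743 characters left out ...]
0.001)]
mu [213.6 236.6] [  6   6  21  21 338]
   [248.1 329.9] [  5  10  26  19 374] [0.615  0.2505 0.083 ] [array([0.618 , 0.2536, 0.0739]), np.float64(0.0025)]
sq [329.3 304.9] [  6   6  16  17 211]
   [397.1 284.1] [  5   8  17  15 205] [0.4776 0.0222 0.097 ] [array([0.4783, 0.0222, 0.0876]), np.float64(0.0007)]
pad [497.2 307.9] [ 13  10  37  36 818]
   [470.  209.6] [  0   0  40  24 698] [ 0.4694 -0.298   0.088 ] [array([ 0.4686, -0.2884,  0.1122]), np.float64(0.0001)]
[[478.1855773925781, 296.719482421875], [504.0950622558594, 287.466064453125], [515.633544921875, 319.77374267578125], [489.7240295410156, 329.02716064453125]] [[505, 290], [479, 299], [488, 321], [494, 325], [515, 320]]
```

View pics/c1.png

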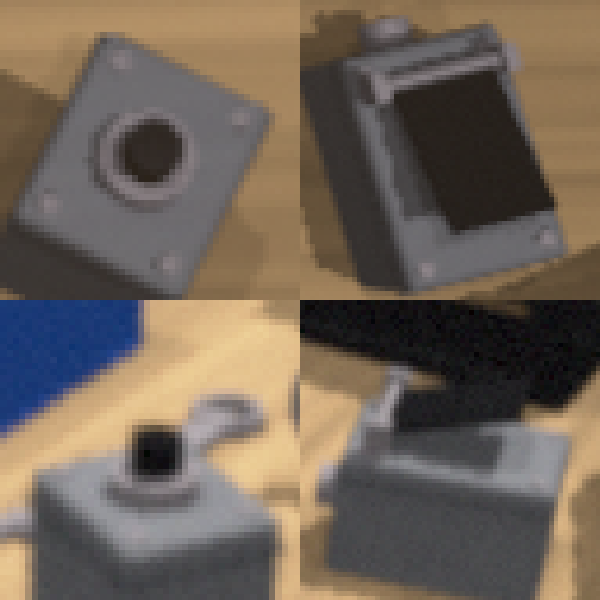

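The crop (4.69x) shows the plunger's round black top at (396,215.7). The paddle's hinge corners are at about (482.3,295.6) and (504.6,291.4), and its free-end corners at (496.1,325.3) and (516.4,320.1).

I'll shut the fingers, turn the tool square to the world and work out the paddle point.

```bash
python3 -m pendant '[[0,[0,0,0],0.04],[0,[0,0,0],0.09],[0,[0,0,0],0.13],[0,[0,0,0],0.145],[0,[0,0,0],0.145],[0,[0,0,0],0.145],[0,[0,0,0],0.145],[0,[0,0,0],0.145]]'
python3 - <<'E'
import pickle
from h import *
from plant import manip
T=pickle.load(open("f0.pkl","rb"))["top"]
F=onz(T,(506.2,322.7),.099);H=onz(T,(493.5,293.5),.080)
u=(H-F);L=np.linalg.norm(u[:2]);u/=L;u[2]=0
fl,fr=onz(T,(496.1,325.3),.099),onz(T,(516.4,320.1),.099)
print("F",F,"L",L,"w",np.linalg.norm(fl-fr),"yaw",np.arctan2(u[1],u[0]),np.arctan2(*(fl-fr)[1::-1])%3.14-0, (fl-fr),"end",F+.0122*u)
p=onz(T,(396,215.7),.122);print("plunger",p)
s=manip.state();print(s["time"],s["tool_pos"],s["tool_rot"],s["gripper_width"],s["contact_force"]);print((p-s["tool_pos"])/.12*[1,-1,-1])
E
```

```text
time: 0.9
tool_pos: [0.2756, -0.5608, 0.2312]
tool_rot: [-0.0, 1.0, 0.001, -0.0]
contact_force: [0.4, -0.7, -0.1]
gripper_width: -0.003
grasp_force: 0.0
F [ 0.4414931  -0.30802337  0.099     ] L 0.05689526793883464 w 0.039717529414581884 yaw 0.20508282098973393 1.8049774819646038 [-0.00921632  0.03863343  0.        ] end [ 0.45343744 -0.30553886  0.099     ]
plunger [ 0.64398547 -0.10710341  0.122     ]
0.9 [ 0.27564991 -0.5608451   0.23117183] [-1.05789096e-04  9.99999624e-01  8.60578621e-04 -3.27473490e-05] -0.003031247892490107 [ 0.35498531 -0.67089852 -0.12806024]
[ 3.06946303 -3.78118071  0.90976526]
```

```bash
python3 -m pendant '[[0,[0.25,-0.32,0],0],[0,[0.5,-0.64,0],0],[0,[0.77,-0.95,0],0],[0,[0.77,-0.95,0],0]]' | head -2; python3 -m pendant '[[0,[0.25,-0.32,0],0],[0,[0.5,-0.64,0],0],[0,[0.77,-0.95,0],0],[0,[0.77,-0.95,0],0]]'| head -2; python3 -m pendant '[[0,[0.25,-0.32,0],0],[0,[0.5,-0.64,0],0],[0,[0.77,-0.95,0],0],[0,[0.77,-0.95,0],0]]'| head -2; python3 -m pendant '[[0,[0.25,-0.31,0],0],[0,[0.5,-0.62,0],0],[0,[0.75,-0.93,0],0],[0,[0.75,-0.93,0],0],[0,[0.75,-0.93,0],0],[0,[0.75,-0.93,0],0]]'
```

```text
time: 1.3
tool_pos: [0.371, -0.443, 0.2315]
time: 1.7
tool_pos: [0.4628, -0.3293, 0.2315]
time: 2.1
tool_pos: [0.5547, -0.2157, 0.2313]
time: 2.7
tool_pos: [0.6417, -0.1086, 0.2311]
tool_rot: [0.0, 1.0, -0.0, -0.0]
contact_force: [0.3, 0.6, -0.1]
gripper_width: 0.001
grasp_force: 0.0
```

```bash
python3 -m pendant '[[0,[0.02,-0.013,0.2],0],[0,[0.02,-0.013,0.45],0],[0,[0.02,-0.013,0.65],0],[0,[0.02,-0.013,0.8],0],[0,[0.02,-0.013,0.86],0],[0,[0.02,-0.013,0.86],0]]'
python3 - <<'E'
from plant import manip
import cv2,numpy as np
a=manip.grab_frame("top")["img"][168:264,348:444];b=manip.grab_frame("side")["img"][169:265,308:404]
cv2.imwrite("pics/p1.png",np.hstack([cv2.resize(x,(384,384)) for x in(a,b)])[:,:,::-1])
E
```

```text
time: 3.3
tool_pos: [0.6439, -0.106, 0.1272]
tool_rot: [-0.0, 1.0, 0.0, -0.001]
contact_force: [-0.7, -0.7, 0.6]
gripper_width: 0.004
grasp_force: 0.0
```

View pics/p1.png

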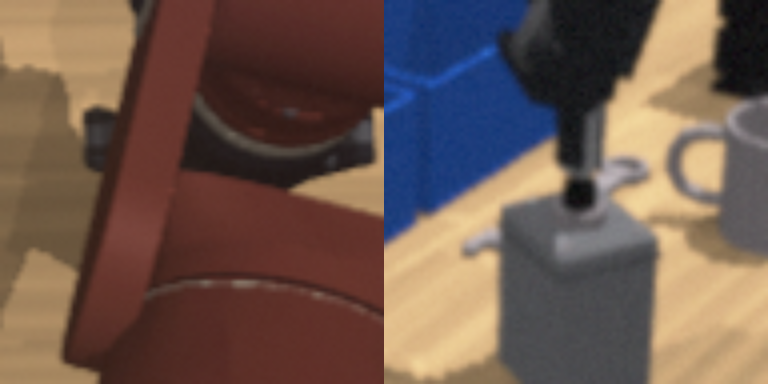

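The side view shows the shut fingertips centred right over the plunger (crop 580,180), just above it. Now I'll press slowly.

```bash
python3 -m pendant '[[0,[0,0,0.02],0],[0,[0,0,0.04],0],[0,[0,0,0.06],0],[0,[0,0,0.08],0],[0,[0,0,0.08],0]]'|sed -n '1,4p'; python3 -m pendant '[[0,[0,0,0.01],0],[0,[0,0,0.02],0],[0,[0,0,0.03],0],[0,[0,0,0.03],0]]'|sed -n '2,4p'
```

```text
time: 3.9
tool_pos: [0.6451, -0.1053, 0.1189]
tool_rot: [0.0, 1.0, 0.001, 0.001]
contact_force: [0.8, -1.0, 1.2]
tool_pos: [0.6451, -0.1053, 0.115]
tool_rot: [0.0, 1.0, 0.001, 0.001]
contact_force: [1.6, 0.2, 1.8]
```

```bash
python3 -m pendant '[[0,[0,0,0.01],0],[0,[0,0,0.02],0]]'|sed -n '2,4p'; python3 -m pendant '[[0,[0,0,0.01],0],[0,[0,0,0.02],0]]'|sed -n '2,4p'
```

```text
tool_pos: [0.6451, -0.1053, 0.1127]
tool_rot: [0.0, 1.0, 0.001, 0.001]
contact_force: [1.2, 0.1, 3.1]
tool_pos: [0.6452, -0.1054, 0.112]
tool_rot: [0.0, 1.0, 0.001, 0.0]
contact_force: [-2.3, 1.1, 13.7]
```

```bash
python3 -m pendant '[[0,[0,0,0.004],0],[0,[0,0,0.004],0]]'|sed -n '2,4p'; python3 -m pendant '[[0,[0,0,-0.05],0],[0,[0,0,-0.15],0],[0,[0,0,-0.5],0],[0,[0,0,-0.8],0],[0,[0,0,-0.8],0]]'|sed -n '1,4p'
```

```text
tool_pos: [0.6452, -0.1053, 0.112]
tool_rot: [0.0, 1.0, 0.001, 0.0]
contact_force: [-2.3, 0.6, 11.3]
time: 5.4
tool_pos: [0.6476, -0.1062, 0.213]
tool_rot: [0.002, 1.0, 0.001, 0.005]
contact_force: [0.4, -0.3, 0.7]
```

```bash
python3 -m pendant '[[0,[-0.03,-0.33,0],0],[0,[-0.06,-0.66,0],0],[0,[-0.08,-0.99,0],0],[0,[-0.08,-0.99,0],0]]' | head -2; python3 -m pendant '[[0,[-0.03,-0.33,0],0],[0,[-0.06,-0.66,0],0],[0,[-0.08,-0.99,0],0],[0,[-0.08,-0.99,0],0]]'| head -2;  python3 -m pendant '[[0,[-0.03,-0.33,0],0],[0,[-0.06,-0.66,0],0],[0,[-0.08,-0.99,0],0],[0,[-0.08,-0.99,0],0],[0,[-0.08,-0.99,0],0]]'
python3 - <<'E'
from plant import manip
from h import *
f=manip.grab_frame("top");a=dark(f,(396,216),9,70);print(a and (a[0],onz(f,a[0],.112)))
E
```

```text
time: 5.8
tool_pos: [0.6337, 0.0176, 0.2046]
time: 6.2
tool_pos: [0.6242, 0.1355, 0.2048]
time: 6.7
tool_pos: [0.6154, 0.2504, 0.2049]
tool_rot: [0.001, 1.0, 0.001, -0.001]
contact_force: [-0.2, -0.0, 1.1]
gripper_width: 0.001
grasp_force: 0.0
(array([395.28846154, 216.51923077]), array([ 0.64485969, -0.10744379,  0.112     ]))
```

```bash
python3 -m pendant '[[0,[0,0,0.25],0],[0,[0,0,0.5],0],[0,[0,0,0.75],0],[0,[0,0,0.9],0],[0,[0,0,0.95],0],[0,[0,0,0.95],0]]'|sed -n '1,4p'
python3 - <<'E'
from plant import manip
import cv2,numpy as np
b=manip.grab_frame("side")["img"][260:410,170:330]
cv2.imwrite("pics/m1.png",cv2.resize(b,(640,600))[:,:,::-1])
E
```

```text
time: 7.35
tool_pos: [0.6154, 0.2501, 0.091]
tool_rot: [0.0, 1.0, 0.0, -0.001]
contact_force: [-0.2, -0.6, 0.3]
```

View pics/m1.png

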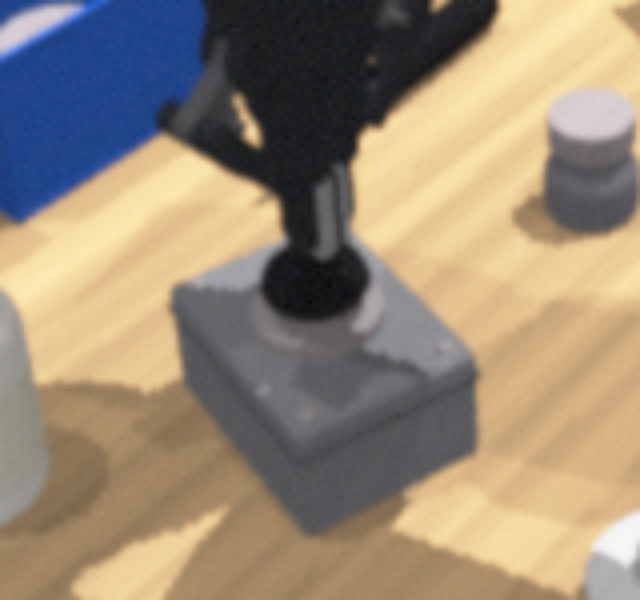

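The fingertips are centred over the mushroom head (crop 318,275), and the oil bottle is well clear at the left edge. Pressing now.

```bash
python3 -m pendant '[[0,[0,0,0.03],0],[0,[0,0,0.05],0],[0,[0,0,0.07],0],[0,[0,0,0.09],0],[0,[0,0,0.105],0]]'|sed -n '2,4p'; python3 -m pendant '[[0,[0,0,0.01],0],[0,[0,0,0.02],0]]'|sed -n '2,4p';  python3 -m pendant '[[0,[0,0,0.01],0],[0,[0,0,0.015],0]]'|sed -n '2,4p'
```

```text
tool_pos: [0.616, 0.2513, 0.0799]
tool_rot: [-0.0, 1.0, 0.001, 0.001]
contact_force: [-1.0, -1.8, 3.8]
tool_pos: [0.6159, 0.2513, 0.0771]
tool_rot: [-0.0, 1.0, 0.001, 0.001]
contact_force: [0.5, 0.3, 3.6]
tool_pos: [0.6159, 0.2513, 0.0751]
tool_rot: [-0.0, 1.0, 0.001, 0.001]
contact_force: [0.6, 1.0, 5.1]
```

```bash
python3 -m pendant '[[0,[0,0,0.007],0],[0,[0,0,0.012],0]]'|sed -n '2,4p'; python3 -m pendant '[[0,[0,0,0.004],0],[0,[0,0,0.004],0]]'|sed -n '2,4p'
```

```text
tool_pos: [0.616, 0.2513, 0.075]
tool_rot: [-0.0, 1.0, 0.001, 0.0]
contact_force: [-1.9, -0.1, 11.6]
tool_pos: [0.616, 0.2513, 0.075]
tool_rot: [-0.0, 1.0, 0.001, 0.001]
contact_force: [-2.5, 0.1, 11.0]
```

```bash
python3 -m pendant '[[0,[0,0,-0.05],0],[0,[0,0,-0.2],0],[0,[0,0,-0.55],0],[0,[0,0,-0.95],0],[0,[0,0,-1],0]]'|sed -n '2,4p'
python3 -m pendant '[[0,[-0.09,0.31,0],0],[0,[-0.18,0.62,0],0],[0,[-0.27,0.926,0],0],[0,[-0.27,0.926,0],0]]'|sed -n '2p'
python3 -m pendant '[[0,[-0.09,0.31,0],0],[0,[-0.18,0.62,0],0],[0,[-0.27,0.926,0],0],[0,[-0.27,0.926,0],0]]'|sed -n '2p'
python3 -m pendant '[[0,[-0.09,0.31,0],0],[0,[-0.18,0.62,0],0],[0,[-0.27,0.926,0],0],[0,[-0.27,0.926,0],0]]'|sed -n '2p'
python3 -m pendant '[[0,[-0.09,0.31,0],0],[0,[-0.18,0.62,0],0],[0,[-0.27,0.926,0],0],[0,[-0.27,0.926,0],0]]'|sed -n '2p'
python3 -m pendant '[[0,[-0.09,0.31,0],-0.03],[0,[-0.18,0.62,0],-0.06],[0,[-0.27,0.926,0],-0.07],[0,[-0.27,0.926,0],-0.07],[0,[-0.27,0.926,0],-0.07]]'|sed -n '1,4p'
python3 - <<'E'
from plant import manip
from h import *
f=manip.grab_frame("top");a=dark(f,(214,237),16,70);print(a and (a[0],onz(f,a[0],.073)))
E
```

```text
tool_pos: [0.6189, 0.2521, 0.2021]
tool_rot: [-0.002, 1.0, 0.001, 0.006]
contact_force: [0.5, 0.3, 1.6]
tool_pos: [0.582, 0.1366, 0.1929]
tool_pos: [0.5501, 0.0259, 0.193]
tool_pos: [0.5181, -0.0848, 0.1931]
tool_pos: [0.4862, -0.1957, 0.1932]
time: 11.3
tool_pos: [0.4549, -0.3039, 0.1928]
tool_rot: [-0.001, 0.994, 0.11, 0.0]
contact_force: [0.7, 0.6, -0.3]
(array([214.69538462, 237.41230769]), array([0.61536316, 0.25082828, 0.073     ]))
```

```bash
python3 -m pendant '[[0,[0.01,0.01,0.2],0],[0,[0.01,0.01,0.4],0],[0,[0.01,0.01,0.6],0],[0,[0.01,0.01,0.71],0],[0,[0.01,0.01,0.71],0]]'|sed -n '1,4p'
python3 - <<'E'
from plant import manip
import cv2,numpy as np
b=manip.grab_frame("side")["img"][160:280,410:530]
cv2.imwrite("pics/d1.png",cv2.resize(b,(600,600))[:,:,::-1])
E
```

```text
time: 11.85
tool_pos: [0.4549, -0.3032, 0.1053]
tool_rot: [-0.002, 0.994, 0.111, -0.002]
contact_force: [-0.3, 0.5, -0.1]
```

View pics/d1.png

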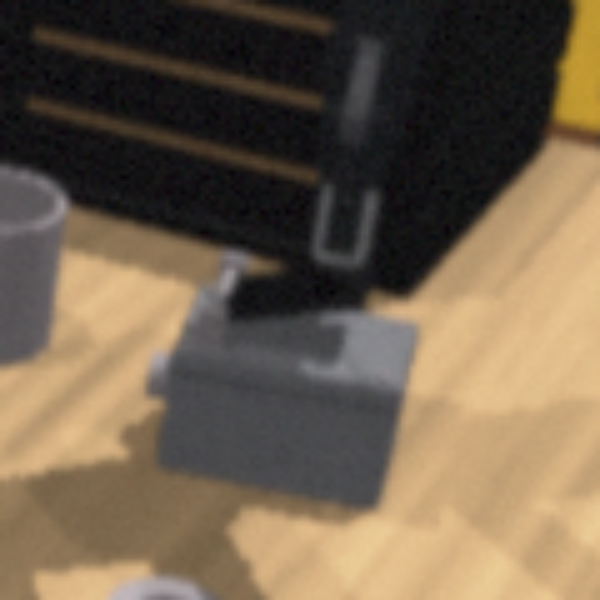

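The fingertips are over the free end but near its edge (free end at about crop x 367, fingers 318–375). I'll shift 5 mm toward the hinge and 2 mm sideways, then press.

```bash
python3 -m pendant '[[0,[0.04,0.02,0],0],[0,[0.04,0.02,0.02],0],[0,[0.04,0.02,0.04],0],[0,[0.04,0.02,0.06],0],[0,[0.04,0.02,0.08],0],[0,[0.04,0.02,0.1],0]]'|sed -n '1,4p'; python3 -m pendant '[[0,[0,0,0.02],0],[0,[0,0,0.04],0],[0,[0,0,0.06],0],[0,[0,0,0.08],0],[0,[0,0,0.09],0]]'|sed -n '2,4p'; python3 -m pendant '[[0,[0,0,0.01],0],[0,[0,0,0.02],0]]'|sed -n '2,4p'
```

```text
time: 12.5
tool_pos: [0.4607, -0.3069, 0.0955]
tool_rot: [-0.0, 0.994, 0.11, -0.0]
contact_force: [0.1, -1.0, 0.2]
tool_pos: [0.4608, -0.3073, 0.085]
tool_rot: [0.0, 0.994, 0.11, -0.0]
contact_force: [-1.4, -1.4, 3.3]
tool_pos: [0.4608, -0.3071, 0.0826]
tool_rot: [0.0, 0.994, 0.11, 0.0]
contact_force: [-2.1, -0.5, 2.8]
```

```bash
python3 -m pendant '[[0,[0,0,0.01],0],[0,[0,0,0.02],0],[0,[0,0,0.03],0]]'|sed -n '2,4p'; python3 -m pendant '[[0,[0,0,0.01],0],[0,[0,0,0.015],0]]'|sed -n '2,4p'; python3 -m pendant '[[0,[0,0,0.007],0],[0,[0,0,0.007],0]]'|sed -n '2,4p'
```

```text
tool_pos: [0.4608, -0.307, 0.0788]
tool_rot: [0.0, 0.994, 0.11, -0.0]
contact_force: [-2.8, -1.2, 3.8]
tool_pos: [0.4608, -0.307, 0.0774]
tool_rot: [0.0, 0.994, 0.11, -0.0]
contact_force: [-3.0, -0.1, 7.5]
tool_pos: [0.4608, -0.3071, 0.0773]
tool_rot: [-0.0, 0.994, 0.11, -0.0]
contact_force: [-4.5, 1.3, 8.0]
```

```bash
python3 -m pendant '[[0,[0,0,0.007],0],[0,[0,0,0.012],0],[0,[0,0,0.012],0]]'|sed -n '2,4p'; python3 -m pendant '[[0,[0,0,-0.05],0],[0,[0,0,-0.2],0],[0,[0,0,-0.55],0],[0,[0,0,-1],0],[0,[0,0,-1],0]]'|sed -n '1,4p';python3 -m pendant '[[0,[-0.2,0.4,0],0],[0,[-0.4,0.8,0],0],[0,[-0.6,1,0],0],[0,[-0.6,1,0],0],[0,[-0.6,1,0],0]]'|sed -n '1,4p'
python3 - <<'E'
from plant import manip
import cv2,numpy as np
from h import *
f=manip.grab_frame("top");g=manip.grab_frame("side");t=f["img"];s=g["img"]
a=dark(f,(214,237),16,70);b=dark(f,(396,216),9,70);print(onz(f,a[0],.073),onz(f,b[0],.112))
cv2.imwrite("pics/e1.png",np.hstack([np.vstack([cv2.resize(t[150:350,140:540],(400,200)),cv2.resize(t[268:348,444:544],(400,320))]),cv2.resize(s[180:440,200:520],(400,520))])[:,:,::-1])
E
```

```text
tool_pos: [0.4609, -0.3072, 0.0771]
tool_rot: [-0.0, 0.994, 0.11, -0.0]
contact_force: [-7.1, 2.7, 14.8]
time: 14.7
tool_pos: [0.464, -0.3089, 0.2023]
tool_rot: [0.004, 0.994, 0.111, 0.005]
contact_force: [1.1, 0.2, 1.0]
time: 15.2
tool_pos: [0.4165, -0.4396, 0.1935]
tool_rot: [-0.001, 0.994, 0.11, 0.0]
contact_force: [-0.9, 0.2, -0.0]
[0.61530373 0.25085303 0.073     ] [ 0.64491708 -0.10729586  0.112     ]
```

View pics/e1.png

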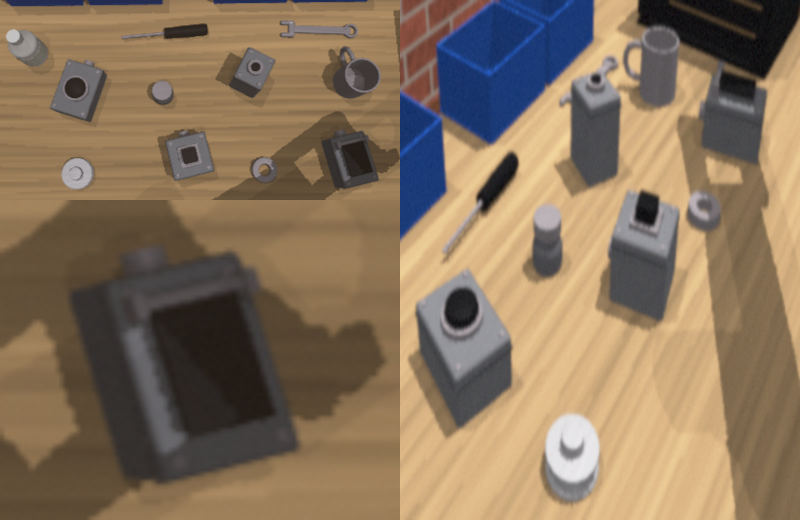

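The last view shows the paddle lying level (about crop 215,365), the plunger and mushroom low on their collars, and everything else where it was. Handing in.

```bash
python3 -c "
from plant import manip
print(manip.job_done())"
```

```text
the job is handed in; nothing more can be done
None
```

I pressed all three trips to their stops in order (plunger, mushroom, paddle), using about 15 N at most, and saw nothing else on the bench moved; I handed the job in at about 15 s, and it returned no verdict.

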